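# Free the latched cabinet door with a screwdriver

### The job

The low parts cabinet's door stands ajar, caught by a sprung hook behind it. Take the screwdriver from its stand, reach down through the gap over the door, press the hook down gently with the tip, without ramming it onto its stop, and swing the door open to about 60 degrees with the screwdriver, touching the cabinet with nothing else. Then put the screwdriver back upright in its stand, handle down on the plate, leave the door open, and disturb nothing else.

Things in the scene. Friction and masses are not known exactly. Their poses are not given: they have to be found in the camera images.
- cabinet: Low grey sheet-steel cabinet, fixed, 140 (x) x 260 (y) x 120 mm high. Origin: centre of its underside; x points from front to back, y along the front to the hinge end (left as seen by the robot), z up. More than 20 N between the screwdriver and the cabinet, its door or its hook damages the hook; the robot itself must not bear on them.
- lip (a point): Lower front edge of the lip that hangs 28 mm down from the cabinet top's front edge (8 mm thick, full width), at the hook. The door stands ajar in front of the lip, and the gap between them, open from above, is 28 to 33 mm wide here. The hook, a 14 mm wide steel arm on the door's inner face, runs under the lip and turns up behind it. Axes as the cabinet's.
- hook_top (a point): Point on the axis of the hook's screw, level with the cabinet top (120 mm); rides with the door. Straight below it is the place to press: a flat round screw head, 16 mm across, standing on the hook's arm. The screw is set differently each time: the head is 7 to 27 mm below this point, so feel for it. Axes as the door's: the inner face is 16 mm away towards -x.
- hook_arm (a point): Top of the hook's arm as it rests, 89 mm above the bench, under its screw; rides with the door, not with the hook. The hook slides straight down against a spring: 3 N at first touch, plus 0.7 N per mm. It clears the lip about 8 mm down and meets a hard stop at 15 mm. Let go, it springs up: keep it down until the door is past 0.32 rad.
- hinge (a point): Door's vertical hinge line, at bench height, in the plane of the door's inner face, 200 mm from the hook. Axes as the cabinet's. At door angle a the inner face runs from here along (-sin a, -cos a) and faces along (cos a, -sin a) in this frame's x, y. A steel guide, 6 mm thick and 44 mm wide, sits on the inner face at the hook: a tip moved towards the door bears on it and takes the door along.
- door (a joint): Cabinet's upright door, 10 mm thick, 250 mm wide, top edge 118 mm above the bench. Value: opening angle in rad, 0 shut, growing as its free right end swings towards the robot. Starts ajar at 0.13 to 0.155, is held by the hook at about 0.165, can swing to 1.75; light hinge friction (0.1 N m) holds it where it is left.
- rack: Screwdriver stand, fixed: 80 x 80 mm foot, two posts and a 70 x 70 x 10 mm aluminium plate whose top is 124 mm above the bench, with one 12 mm square hole in its middle. Origin: centre of its underside, straight below the hole; z up.
- screwdriver_handle (a point): Centre of the grip of a black-handled screwdriver (0.11 kg) that hangs blade down in the stand's hole, shoulder on the plate. Grip: 24 mm across along this x, 29 along z, to 25 mm above and below; then a 20 mm neck, shoulder 57 mm below, and a straight shank 6 to 7 mm thick to the tip, 173 mm below. y points up from tip to handle. In the stand: 181 mm above the bench, over the hole.
- grease_tin: Round grease tin, 68 mm across, 34 mm high, on top of the cabinet; leave it alone. Origin under its centre.
- tape: Roll of black tape, 58 mm across, 19 mm high; leave it alone. Origin under its centre.
- hex_key: Black hex key, an L of 46 x 124 mm, 8 mm thick; leave it alone. Origin under its centre.
- injector_a: Injector, 29 x 196 x 47 mm, lying left of the cabinet, nearer the robot; leave it alone. Origin under its centre.
- injector_b: Injector, 25 x 190 x 48 mm, lying on the rubber mat left of the cabinet; leave it alone. Origin under its centre.
- brush: Wire brush with a wooden handle, 22 x 210 x 26 mm, lying near the bench's front edge, left of the cabinet; leave it alone. Origin under its centre.
- union_nut: Loose steel union nut, 24 x 27 x 20 mm, near the stand; leave it alone. Origin under its centre.
There are look-alikes about, which are no part of the job. Leave any purple look-alike of the part that bears screwdriver_handle alone.

How it is judged:
By the outcome, as a careful person would: the job done as asked, in the order asked, and still so for the second after the job is handed in, with the robot touching nothing.
It also fails if it takes over 54 s, if anything falls off the work surface, if the arm or the gripper's body presses on something with over 40 N, if the wrist force passes 120 N, or if a joint passes its speed limit or range.

### The arm

A 6-joint arm with a two-finger parallel gripper is mounted at the origin on a cart in front of the work surface, level with it; the furniture and walls round the work are solid. World frame = base frame: x ahead of the robot, y to its left, z up, the work surface at z = 0. Lengths are in mm, angles in degrees, forces in N, time in s.
With the tool pointing down it reaches from about 350 to 775 mm from the base axis. Payload 7.3 kg.
Tool frame: the origin (TCP) lies on the centre line of the jaws, within the pads' length; the fingertips stand 14 mm ahead of it and the grasp point (between the pads) lies 5 mm behind it (tips_ahead is the z of the fingertips in the tool frame, in mm); z points along the fingers, y is the direction in which the jaws open and shut (so a half turn about z gives the same grasp; the last joint's range is limited). The gripper opens to 92 mm and grips with 3 to 60 N. Pads are 19 mm wide; open, the fingers measure 130 mm over their backs; the gripper's body (75 mm by 190 mm) begins 47 mm behind the grasp point.
Start: joints at [-84.569, 19.595, 87.324, -0, 73.075, -8.365], TCP at [125.223, -509.868, 217.441] pointing down, gripper open.
Joint ranges: [-145.02, 145.02], [-44.19, 115.74], [2.07, 154.8], [-57.11, 237.11], [16.16, 152.29], [-177.93, 177.93]. Speed limits (degrees/s): [147.25, 147.25, 180, 180, 180, 180].

### API

Orientations are given as a 3x3 rotation matrix whose columns are the frame's x, y, z axes.
In Python, from cell import * gives the robot as it stands. The module is installed in compiled form; this text tells all that it offers.
- The arm moves only by the tool drive_tool, never from a script. Its argument "series" is a list of rows, each a list of 2 entries, a list of its own where there are three numbers: the shift along the world's x, y, z in mm, then the turn, a rotation vector about the world's x, y, z in units of 5 degrees (1.0 is 5 degrees). A call has 1 to 20 rows; each row shifts and turns the commanded pose from where the row before left it; what a row does not reach is not made up. A row lasts 1/8 s, in which the tool goes at most 62.5 mm and 10.7 degrees, less where a joint would pass 70% of its speed; a pose out of reach is approached as far as the arm can. A call is refused whole if a number of a shift passes 62.5 or a number of a turn 1, either way. A call with a gripper value outside its range is refused whole. "gripper" is the opening in per cent of the stroke, from 0 (shut) to 100 (fully open), set as the call begins (left out, the last holds). The fingers move at their own pace and stop on an object; the grip force is fixed at half the most. Time passes only in rows, so rows that do not move let the fingers close. It gives the time, the measured TCP pose, the force and the opening at its end, in the units of the state.
- observe(): the state, without advancing time (a new reading comes with each control period).
- read_camera(name): name is "scene" or "top"; returns the picture (384x512x3 uint8, blue, green, red); there is no depth.
- calibration(name): a dict with "fx", "fy", "cx", "cy" (pixels), "distortion" ([k1, k2, p1, p2, k3] as OpenCV has them; the pictures are not rectified), "rvec" (rotation vector, rad) and "tvec" (3), from world to camera coordinates, as OpenCV has them. Camera axes: x right, y down, z forward; pixel columns grow to the right and rows downward; lengths in mm; the calibration is good to about 2 mm. A picture is of the moment at which its call begins. calibration takes no time and is no camera call.
- close_job(): hands the job in, once; it reports no verdict.
The state is a dict: "time": time; "qpos": joint angles; "qvel": joint speeds; "tau": joint torques, N m; "eef_pos": TCP position; "ee_rot": TCP orientation; "wrist_force": force on the tool from outside, world axes, zero at the start; "ft_torque": the same for the moment, N m; "width": finger opening in mm.
Only numpy, scipy, OpenCV 4.12 (cv2) and the standard library are available. Lean on these libraries where they do the work, as an engineer would, in place of code of your own. Each camera call takes 0.05 s, during which the arm holds its last target. There are 200 camera calls.

## Working session

There is one attempt and no reset: what is moved stays moved. The work goes in short steps, Python scripts to look and compute and a tool call to move; the robot and the scene stay as the last step left them, time stands still between calls to the robot, and variables do not carry over. Pictures are saved under pics/ and viewed, about 8 in all and at most 12, crops included, and the job is handed in when it is done.

Besides the shell and the picture viewer there is one more tool, called after "Request:" as a command line: name --argument value ..., lists and objects as JSON in quotes. drive_tool: Moves the arm, as the interface text tells. Its arguments: {"type":"object","properties":{"series":{"type":"array"},"gripper":{"type":"number"}},"required":["series"]}

```bash
mkdir -p pics
cat > h.py <<'E'
from cell import *
import numpy as np, cv2
def cam(n):
    c=calibration(n); K=np.array([[c["fx"],0,c["cx"]],[0,c["fy"],c["cy"]],[0,0,1]],float)
    return K,np.array(c["distortion"],float),cv2.Rodrigues(np.array(c["rvec"],float))[0],np.array(c["tvec"],float).ravel()
def ray(n,uv):
    K,d,R,t=cam(n); p=cv2.undistortPoints(np.array([[uv]],float),K,d).ravel()
    v=R.T@np.array([p[0],p[1],1]); return -R.T@t, v/np.linalg.norm(v)
def onz(n,uv,z):
    o,v=ray(n,uv); return o+v*(z-o[2])/v[2]
def two(a,b):
    o1,v1=ray("scene",a);o2,v2=ray("top",b)
    s=np.linalg.lstsq(np.c_[v1,-v2],o2-o1,rcond=None)[0]
    p,q=o1+v1*s[0],o2+v2*s[1]; return (p+q)/2,np.linalg.norm(p-q)
def proj(n,P):
    K,d,R,t=cam(n); return cv2.projectPoints(np.array(P,float).reshape(-1,1,3),cv2.Rodrigues(R)[0],t,K,d)[0].reshape(-1,2)
E
python3 - <<'E'
from h import *
for n in("scene","top"):
    im=read_camera(n); cv2.imwrite(f"pics/{n}0.png",im); cv2.imwrite(f"pics/{n}0b.png",cv2.resize(im,(800,600),interpolation=3))
    K,d,R,t=cam(n); print(n,-R.T@t,R[2],K[0,0])
s=observe();print(s["time"],s["ee_rot"],s["wrist_force"],s["width"])
E
```

```text
scene [  81.26789401 -753.61992257 1263.35314586] [ 0.31368131  0.57166304 -0.75815922] 472.1828993108887
top [ 357.76659285   98.31717974 1596.95509069] [ 0.13607537  0.00836981 -0.99066313] 495.03288152702993
0.1 [[ 9.71136634e-01  2.38523834e-01 -1.35502099e-04]
 [ 2.38523794e-01 -9.71135697e-01  1.36314412e-03]
 [ 1.93551436e-04 -1.35611966e-03 -9.99999062e-01]] [-1.10210529 -0.45079014 -0.48198719] 91.71817011030564
```

View pics/scene0b.png

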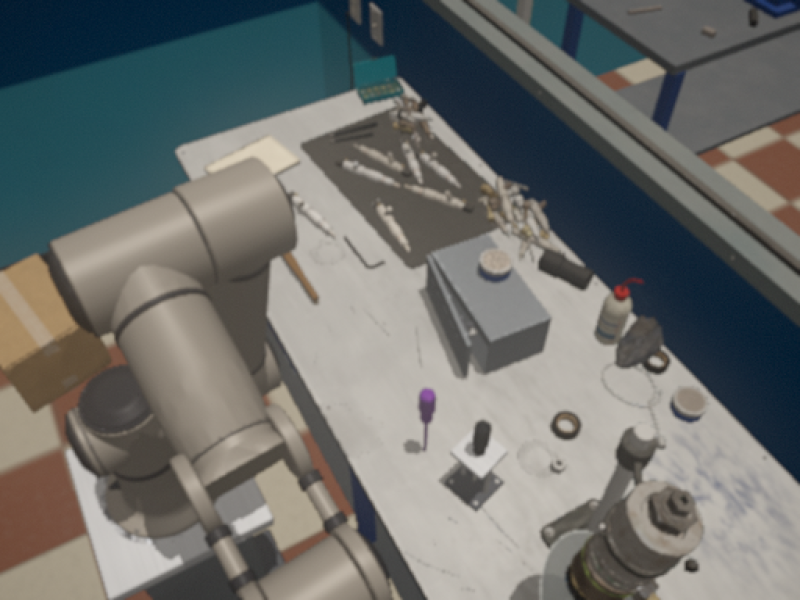

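View pics/top0b.png

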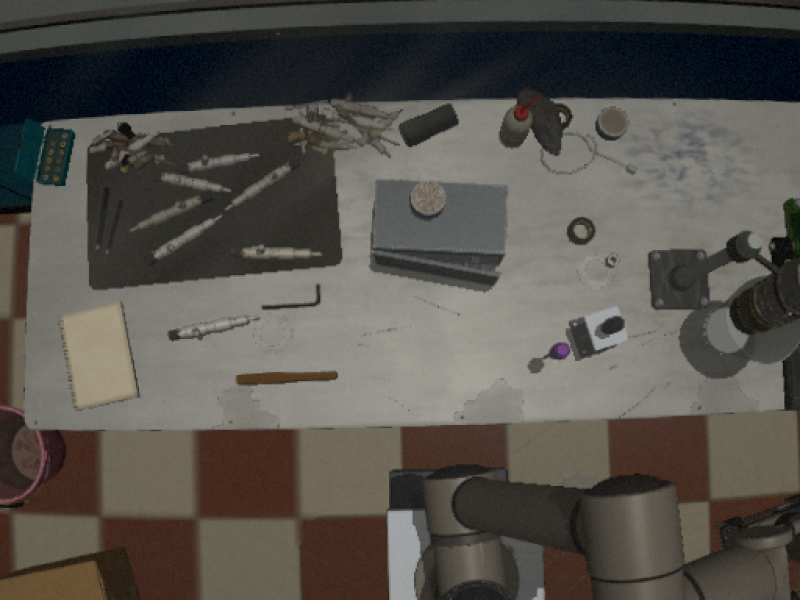

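Scene view: the black handle stands in the white plate at (482,437), and a purple look-alike is free-standing at (427,400). The cabinet is at about (490,300), with its door ajar on the robot's side. Top view: black handle (612,326), purple (560,350), cabinet (440,220). The black one in the stand fits; I'll confirm it in one enlarged composite.

Run:
```python
from h import *
a=cv2.imread("pics/scene0.png");b=cv2.imread("pics/top0.png")
def crop(im,x,y,w,h,s):
    o=cv2.resize(im[y:y+h,x:x+w],None,fx=s,fy=s,interpolation=cv2.INTER_CUBIC)
    o=cv2.convertScaleAbs(o,alpha=1.4,beta=10)
    for k in range(0,w,10): cv2.putText(o,str(x+k),(k*s,8),0,.27,(0,255,255)); cv2.line(o,(k*s,9),(k*s,13),(0,255,255))
    for k in range(10,h,10): cv2.putText(o,str(y+k),(0,k*s+3),0,.27,(0,255,255))
    return o
L=np.vstack([crop(a,265,145,100,100,4)[:300*1+100],crop(a,255,240,80,80,5)[:200]*0+0]) if 0 else None
A=crop(a,265,147,100,96,4);B=crop(b,230,108,100,80,4)
C=crop(a,262,242,80,86,4)[:216] if 0 else crop(a,270,245,66,72,3);D=crop(b,335,190,80,50,5)
W=800;H=600;o=np.zeros((H,W,3),np.uint8)
o[:384,:400]=A;o[:320,400:800]=B;o[384:600,:198]=C;o[340:590,400:800]=D
cv2.imwrite("pics/c1.png",o)
```

```text
(no output)
```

View pics/c1.png

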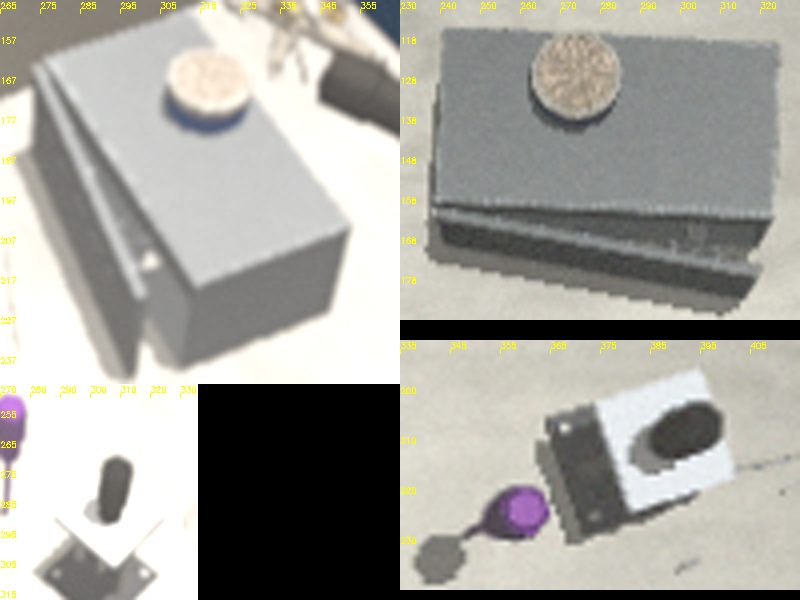

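Run:
```python
from h import *
np.set_printoptions(precision=1,suppress=True)
T=dict(bl=(240.5,115),br=(324.5,119),fr=(322.5,162),fl=(239.2,159.3))
S=dict(fl=(277,162.5),fr=(314.2,219.7),br=(352.2,204.2))
for k,v in T.items(): print("top",k,onz("top",v,120))
for k,v in S.items(): print("scene",k,onz("scene",v,120), two(v,T[k]))
print("door free top",onz("top",(319.5,175),118),onz("scene",(300,221),118))
a=cv2.imread("pics/scene0.png");b=cv2.imread("pics/top0.png")
for n,im,(x,y,w,h) in(("top",b,(370,192,36,38)),("scene",a,(285,270,45,45))):
    g=cv2.cvtColor(im[y:y+h,x:x+w],6); print(n,np.percentile(g,[5,50,95]))
    m=(g>np.percentile(g,95)*.78).astype(np.uint8)
    c=max(cv2.findContours(m,0,1)[0],key=cv2.contourArea)
    q=cv2.boxPoints(cv2.minAreaRect(c))+[x,y]; h4=cv2.convexHull(c); q2=cv2.approxPolyN(h4,4).reshape(-1,2)+[x,y] if hasattr(cv2,'approxPolyN') else q
    P=np.array([onz(n,p,124) for p in q2]);print(q2.tolist(),P[:,:2].tolist(),P.mean(0),np.linalg.norm(P-np.roll(P,1,0),axis=1))
    # handle
    d=(g<60*1).astype(np.uint8)
for n,im,(x,y,w,h) in(("top",b,(383,202,20,18)),("scene",a,(300,268,18,26))):
    g=cv2.cvtColor(im[y:y+h,x:x+w],6); 
    m=(g<45).astype(np.uint8);c=max(cv2.findContours(m,0,1)[0],key=cv2.contourArea);print(n,cv2.minAreaRect(c),x,y)
```

```text
top bl [805.5 160.3 120. ]
top br [785.6 -99.3 120. ]
top fr [650.  -86.3 120. ]
top fl [665.5 167.1 120. ]
scene fl [671.7 166.1 120. ] (array([668.1, 165.9, 121.1]), np.float64(6.063926491342402))
scene fr [647.9 -93.1 120. ] (array([652.2, -87.6, 110.6]), np.float64(0.615908237887673))
scene br [ 783.9 -100.6  120. ] (array([785.9, -99.4, 117.6]), np.float64(0.9602132493725266))
door free top [610.5 -75.5 118. ] [608.8 -75.1 118. ]
top [ 44. 134. 163.]
[[405, 192], [405, 229], [374, 229], [369, 192]] [[550.2206484619452, -335.5728038369592], [437.52173152500063, -328.5049340443927], [440.9200044550961, -232.68160116219084], [553.3589489343353, -223.4093339178833]] [ 495.5 -280.   124. ] [112.2 112.9  95.9 112.8]
scene [ 67. 186. 207.]
[[329, 270], [329, 318], [285, 302], [285, 270]] [[585.3161639609948, -260.0061360449355], [504.0739332048348, -377.04402657665474], [428.6671066354222, -283.3279782154702], [479.0513427483334, -200.654387162955]] [ 499.3 -280.3  124. ] [121.7 142.5 120.3  96.8]
top ((8.5, 6.5), (9.0, 11.0), 90.0) 383 202Traceback (most recent call last):
  File "<stdin>", line 19, in <module>
ValueError: max() iterable argument is empty
```

Run:
```python
from h import *
np.set_printoptions(precision=1,suppress=True)
a=cv2.imread("pics/scene0.png");b=cv2.imread("pics/top0.png")
def comp(im,x,y,w,h,lo,hi,seed,s=4):
    g=cv2.resize(cv2.cvtColor(im[y:y+h,x:x+w],6),None,fx=s,fy=s,interpolation=cv2.INTER_CUBIC)
    m=((g>=lo)&(g<=hi)).astype(np.uint8); _,l=cv2.connectedComponents(m)
    v=l[int((seed[1]-y)*s),int((seed[0]-x)*s)]
    c=max(cv2.findContours((l==v).astype(np.uint8),0,1)[0],key=cv2.contourArea).reshape(-1,2)
    return (c+.5)/s-.5+[x,y]
def world(n,c,z): return np.array([onz(n,p,z)[:2] for p in c],np.float32)
gb=cv2.cvtColor(b,6);ga=cv2.cvtColor(a,6)
print("plate/bench",gb[213,385-8],gb[218,385],gb[225,410],"cab",gb[140,300],gb[165,310],gb[130,335],"scene",ga[298,300],ga[290,290],ga[200,320],ga[240,330],ga[225,317], ga[280,308])
print(gb[140,316:334],gb[155:170,300],gb[215,372:392],gb[205,392:412]);print(gb[110:120,280])
```

```text
plate/bench 113 161 134 cab 95 59 132 scene 195 175 140 175 81 64
[ 95  98  95  96  98  97  97  97 111 129 131 128 127 130 130 130 129 130] [ 98  97  95  98 101 105  77  45  53  60  56  57  56  56  64] [ 59  59  57  59  58  80 133 162 161 157 123  94  93  91  94  92  89  91
 155 160] [ 41  45  46  45  47  43  49  89 134 135 133 131 132 132 129 126 128 126
 127 128]
[135 134 134 137 142 132 108  98 116 105]
```

Run:
```python
from h import *
np.set_printoptions(precision=1,suppress=True)
a=cv2.imread("pics/scene0.png");b=cv2.imread("pics/top0.png")
def comp(im,x,y,w,h,lo,hi,seed,s=4):
    g=cv2.resize(cv2.cvtColor(im[y:y+h,x:x+w],6),None,fx=s,fy=s,interpolation=cv2.INTER_CUBIC)
    m=((g>=lo)&(g<=hi)).astype(np.uint8); l=cv2.connectedComponents(m)[1]
    v=l[int((seed[1]-y)*s),int((seed[0]-x)*s)]
    c=max(cv2.findContours((l==v).astype(np.uint8),0,1)[0],key=cv2.contourArea).reshape(-1,2)
    return (c+.5)/s-.5+[x,y]
W=lambda n,c,z: np.array([onz(n,p,z)[:2] for p in c],np.float32)
print("cab top",cv2.minAreaRect(W("top",comp(b,232,108,98,62,80,113,(300,140)),120)))
print("plate top",cv2.minAreaRect(W("top",comp(b,366,190,45,40,147,255,(385,218)),124)))
c=comp(a,270,255,60,60,186,255,(300,298)); print("plate scene",cv2.minAreaRect(W("scene",c,124)))
ct=comp(b,382,200,25,20,0,68,(392,206)); cs=comp(a,298,262,22,36,0,110,(308,280))
print("handle top",cv2.minAreaRect(ct.astype(np.float32)),"scene",cv2.minAreaRect(cs.astype(np.float32)),ct.min(0),ct.max(0),cs.min(0),cs.max(0))
mt=cv2.minAreaRect(ct.astype(np.float32))[0];ms=cv2.minAreaRect(cs.astype(np.float32))[0]
print("handle",two(ms,mt),onz("top",mt,181),onz("scene",ms,181))
# door: top edge bright strip in top view; columns -> strip centre
g=cv2.cvtColor(b,6).astype(float)
for x in range(260,318,8): print(x,g[156:184,x].astype(int))
```

```text
cab top ((712.3336181640625, 39.01719665527344), (267.8170471191406, 175.8616180419922), 85.6961441040039)
plate top ((498.6270446777344, -279.1161804199219), (72.96944427490234, 69.86390686035156), 15.889012336730957)Traceback (most recent call last):
  File "<stdin>", line 13, in <module>
  File "<stdin>", line 10, in <lambda>
  File "h.py", line 10, in onz
    o,v=ray(n,uv); return o+v*(z-o[2])/v[2]
        ~~~^^^^^^
  File "h.py", line 7, in ray
    K,d,R,t=cam(n); p=cv2.undistortPoints(np.array([[uv]],float),K,d).ravel()
            ~~~^^^
  File "h.py", line 4, in cam
    c=calibration(n); K=np.array([[c["fx"],0,c["cx"]],[0,c["fy"],c["cy"]],[0,0,1]],float)
ValueError: time passes only in moves, steps and waits
```

```bash
sed -i 's/^def cam(n):/from functools import lru_cache\n@lru_cache\ndef cam(n):/' h.py
cat >> h.py <<'E'
def comp(im,x,y,w,h,lo,hi,seed,s=4):
    g=cv2.resize(cv2.cvtColor(im[y:y+h,x:x+w],6),None,fx=s,fy=s,interpolation=cv2.INTER_CUBIC)
    m=((g>=lo)&(g<=hi)).astype(np.uint8); l=cv2.connectedComponents(m)[1]
    v=l[int((seed[1]-y)*s),int((seed[0]-x)*s)]
    c=max(cv2.findContours((l==v).astype(np.uint8),0,1)[0],key=cv2.contourArea).reshape(-1,2)
    return ((c+.5)/s-.5+[x,y]).astype(np.float32)
W=lambda n,c,z: np.array([onz(n,p,z)[:2] for p in c],np.float32)
E
python3 - <<'E'
from h import *
np.set_printoptions(precision=1,suppress=True,linewidth=200)
a=cv2.imread("pics/scene0.png");b=cv2.imread("pics/top0.png")
ca=cv2.minAreaRect(W("top",comp(b,232,108,98,62,85,113,(300,140)),120));print("cab",ca,cv2.boxPoints(ca))
c=comp(a,270,255,60,60,186,255,(300,298)); print("plate scene",cv2.minAreaRect(W("scene",c,124)))
ct=comp(b,382,200,25,20,0,68,(392,206)); cs=comp(a,298,262,22,36,0,110,(308,280))
mt=cv2.minAreaRect(ct);ms=cv2.minAreaRect(cs)
print("handle top",mt,"scene",ms)
print("handle",two(ms[0],mt[0]),onz("top",mt[0],181),onz("scene",ms[0],181))
g=cv2.cvtColor(b,6).astype(float)
for x in range(250,318,8): print(x,g[154:184,x].astype(int))
E
```

```text
cab ((712.3336181640625, 39.01719665527344), (267.8170471191406, 175.8616180419922), 85.6961441040039) [[ 614.6  -87.9]
 [ 790.  -101.1]
 [ 810.1  165.9]
 [ 634.7  179.1]]
plate scene ((494.2953186035156, -256.44122314453125), (183.92398071289062, 167.45318603515625), 59.83981704711914)
handle top ((391.3814697265625, 208.01678466796875), (9.351404190063477, 15.597639083862305), 68.96248626708984) scene ((307.5526123046875, 280.194580078125), (9.944671630859375, 22.437198638916016), 9.246112823486328)
handle (array([ 498.2, -277.8,  170.1]), np.float64(0.5032243788395011)) [ 496.9 -274.8  181. ] [ 494.3 -282.6  181. ]
250 [ 95  94  96  95  92  64  46  65  86  94  69  41  44  38  44  42  47  66  74  73  74  81 116 133 139 138 141 143 143 144]
258 [ 95  93  96  98  99  75  44  52  59  83  90  77  54  40  42  45  43  46  57  69  73  73  75 118 137 140 141 139 141 136]
266 [ 96  94  99  96 100  84  58  46  53  54  70  87  95  67  40  45  42  43  43  53  69  73  76  76  79 116 135 134 136 136]
274 [ 99  95  95  93  97  98  70  44  52  60  54  59  84  93  88  64  43  44  47  44  47  68  75  77  76  77 115 136 136 138]
282 [ 97  95  96  98 101 101  72  44  48  58  58  54  58  69  85  96  70  40  46  44  44  44  48  71  76  74  76  80 123 142]
290 [ 94  97  95  96  99 100  97  78  49  55  56  57  58  59  67  84  98  81  55  47  42  44  46  42  70  78  77  78  79 126]
298 [ 94  97  96  96  97 104 102  77  43  54  59  56  58  61  86  84  96 102  99  75  44  45  43  45  49  55  71  81  84  84]
306 [ 95  95  98  95  98 109 113  93  54  52  59  67  70  66  58  62  67  62  81 100  85  58  46  48  48  46  41  69  83  84]
314 [ 95  98  98  98  99  98 104 102  74  46  53  59  57  57  58  61  69  77  71  88  95 102  74  45  46  49  47  44  62  82]
```

Run:
```python
from h import *
np.set_printoptions(precision=2,suppress=True,linewidth=200)
xs=np.arange(250,318,8)
fe=np.array([158.9,159.1,159.5,159.9,160,161.2,161.2,161.6,162])
do=np.array([163.9,165.2,166.8,168.7,169.9,171.4,173,174.5,176])
F=W("top",np.c_[xs,fe],120);D=W("top",np.c_[xs,do],118)
def line(P):
    v=cv2.fitLine(P,cv2.DIST_HUBER,0,.01,.01).ravel(); d=v[:2]*np.sign(v[1]); return d,v[2:]
df,pf=line(F);dd,pd=line(D)
af=np.degrees(np.arctan2(-df[0],df[1]));ad=np.degrees(np.arctan2(-dd[0],dd[1]))
# door dir from hinge: (-sin a,-cos a) in cab; so dd = Rot(yaw)*(sin a,cos a)
print("cab yaw",af,"door ang rad",np.radians(af-ad),df,dd)
nin=np.array([dd[1],-dd[0]]); pin=pd+10*nin   # inner face line
# right/left ends of cab
for n,p in(("fr",(322.6,162.3)),("fl",(238.8,158.6))): print(n,onz("top",p,120))
fre=onz("top",(319.8,174),118)[:2]; print("free end raw",fre)
s=(fre-pin)@dd; H=pin+dd*(s+250); print("hinge by 250:",H,"hinge perp from front line", (H-pf)@np.array([df[1],-df[0]]))
# hinge = intersection of inner line w/ front plane
A=np.c_[dd,-df]; t=np.linalg.solve(A,pf-pin); print("intersect",pin+dd*t[0])
for p in((559/1.5625,349/1.5625),): print("purple",two((427.5/1.5625,398/1.5625),p))
```

```text
cab yaw -4.5789833 door ang rad 0.13927674 [0.08 1.  ] [0.22 0.98]
fr [649.11 -86.56 120.  ]
fl [667.68 168.27 120.  ]
free end raw [613.53 -76.57]
hinge by 250: [668.31 167.35] hinge perp from front line -0.5309185273765855
intersect [669.14 171.08]
purple (array([ 456.12, -173.2 ,  181.6 ]), np.float64(1.250155658004139))
```

Run:
```python
from h import *
print(two((302.5,212),(304.5,165.7)))
for z in(93,103,113): print(z,onz("scene",(302.5,212),z),onz("top",(304.5,165.7),z))
```

```text
(array([646.04981295, -33.58345341,  91.53385966]), np.float64(1.2432456079155205))
93 [645.96588927 -34.63893774  93.        ] [645.18336326 -33.21076996  93.        ]
103 [641.14086704 -40.78222011 103.        ] [643.27229044 -32.3362229  103.        ]
113 [636.3158448  -46.92550249 113.        ] [641.36121761 -31.46167585 113.        ]
```

Request:
drive_tool --series '[[[50, 31, 0], [0, 0, 0]], [[50, 31, 0], [0, 0, 0]], [[50, 31, 0], [0, 0, 0]], [[50, 31, 0], [0, 0, 0.3]], [[50, 31, 0], [0, 0, 0.2]], [[50, 31, 0], [0, 0, 0]], [[50, 31, 0], [0, 0, 0]], [[23, 13, 0], [0, 0, 0]], [[0, 0, 0], [0, 0, 0]]]' --gripper 55

```text
time: 1.23
eef_pos: [499.3, -278.4, 216.7]
ee_rot: [[0.959, 0.284, -0.001], [0.284, -0.959, 0.001], [-0.001, -0.001, -1.0]]
wrist_force: [0.0, -1.0, -0.3]
width: 50.7
```

Run:
```python
from h import *
a=read_camera("scene");b=read_camera("top");cv2.imwrite("pics/s1.png",a);cv2.imwrite("pics/t1.png",b)
r=lambda im,x,y,w,h,s:cv2.resize(im[y:y+h,x:x+w],None,fx=s,fy=s,interpolation=2)
cv2.imwrite("pics/c2.png",np.hstack([r(a,250,215,80,120,5),r(b,340,170,80,120,5)]))
```

```text
(no output)
```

View pics/c2.png

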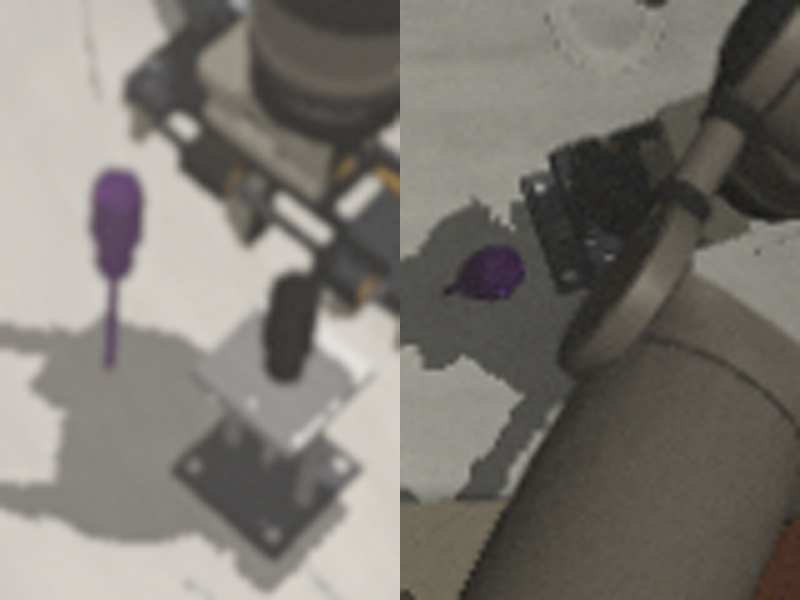

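The picture shows the black handle still upright on its plate (scene crop (290,328)), under the jaws; the purple one is clear to the left at (115,220). Now I go down and grip it.

Request:
drive_tool --series '[[[-1, -0.5, -8], [0, 0, 0]], [[0, 0, -10], [0, 0, 0]], [[0, 0, -10], [0, 0, 0]], [[0, 0, -10], [0, 0, 0]], [[0, 0, 0], [0, 0, 0]]]'

```text
time: 1.95
eef_pos: [496.7, -280.1, 178.3]
ee_rot: [[0.96, 0.28, -0.002], [0.28, -0.96, 0.001], [-0.001, -0.002, -1.0]]
wrist_force: [0.4, 0.8, 0.7]
width: 50.7
```

Request:
drive_tool --series '[[[0, 0, 0], [0, 0, 0]], [[0, 0, 0], [0, 0, 0]], [[0, 0, 0], [0, 0, 0]], [[0, 0, 0], [0, 0, 0]], [[0, 0, 0], [0, 0, 0]], [[0, 0, 0], [0, 0, 0]]]' --gripper 0

```text
time: 2.7
eef_pos: [497.4, -280.5, 179.8]
ee_rot: [[0.96, 0.281, 0.001], [0.281, -0.96, -0.0], [0.0, 0.001, -1.0]]
wrist_force: [0.3, 0.0, 1.7]
width: 29.2
```

Request:
drive_tool --series '[[[0, 0, 5], [0, 0, 0]], [[0, 0, 10], [0, 0, 0]], [[0, 0, 15], [0, 0, 0]], [[0, 0, 15], [0, 0, 0]], [[0, 0, 15], [0, 0, 0]], [[0, 0, 15], [0, 0, 0]], [[0, 0, 15], [0, 0, 0]], [[0, 0, 15], [0, 0, 0]], [[0, 0, 15], [0, 0, 0]], [[0, 0, 15], [0, 0, 0]], [[0, 0, 15], [0, 0, 0]], [[0, 0, 15], [0, 0, 0]], [[0, 0, 5], [0, 0, 0]], [[0, 0, 0], [0, 0, 0]]]'

```text
time: 4.45
eef_pos: [497.2, -280.3, 349.6]
ee_rot: [[0.96, 0.281, 0.0], [0.281, -0.96, -0.0], [0.0, 0.0, -1.0]]
wrist_force: [-0.1, 0.5, -2.0]
width: 29.3
```

Request:
drive_tool --series '[[[10, 18, 0], [0, 0, 0]], [[18, 30, 0], [0, 0, 0]], [[18, 30, 0], [0, 0, 0]], [[18, 30, 0], [0, 0, 0]], [[18, 30, 0], [0, 0, 0]], [[18, 30, 0], [0, 0, 0]], [[18, 30, 0], [0, 0, 0]], [[15, 27, 0], [0, 0, 0]], [[10, 21, 0], [0, 0, 0]], [[0, 0, 0], [0, 0, 0]], [[0, 0, 0], [0, 0, 0]]]'

```text
time: 5.82
eef_pos: [640.0, -34.6, 349.3]
ee_rot: [[0.96, 0.28, -0.001], [0.28, -0.96, -0.0], [-0.001, 0.0, -1.0]]
wrist_force: [0.5, -0.9, -0.6]
width: 29.3
```

Run:
```python
from h import *
s=observe();print(s["eef_pos"],s["wrist_force"],s["width"],s["time"])
a=read_camera("scene");b=read_camera("top");cv2.imwrite("pics/s2.png",a);cv2.imwrite("pics/t2.png",b)
P=np.array(s["eef_pos"]);q=P-[0,0,171];print("pred tip",q,proj("scene",q),proj("top",q),"TCP",proj("scene",P),proj("top",P))
r=lambda im,x,y,w,h,s:cv2.resize(im[y:y+h,x:x+w],None,fx=s,fy=s,interpolation=2)
cv2.imwrite("pics/c3.png",np.hstack([r(a,265,120,80,120,5),r(b,265,110,80,120,5)]))
```

```text
[640.00042869 -34.58410572 349.26332274] [ 0.46971868 -0.85946521 -0.63037664] 29.2711981870918 5.825
pred tip [640.00042869 -34.58410572 178.26332274] [[302.9024959  195.28648213]] [[307.35485823 161.88862711]] TCP [[307.55899107 155.00110914]] [[312.97027278 148.82086969]]
```

View pics/c3.png

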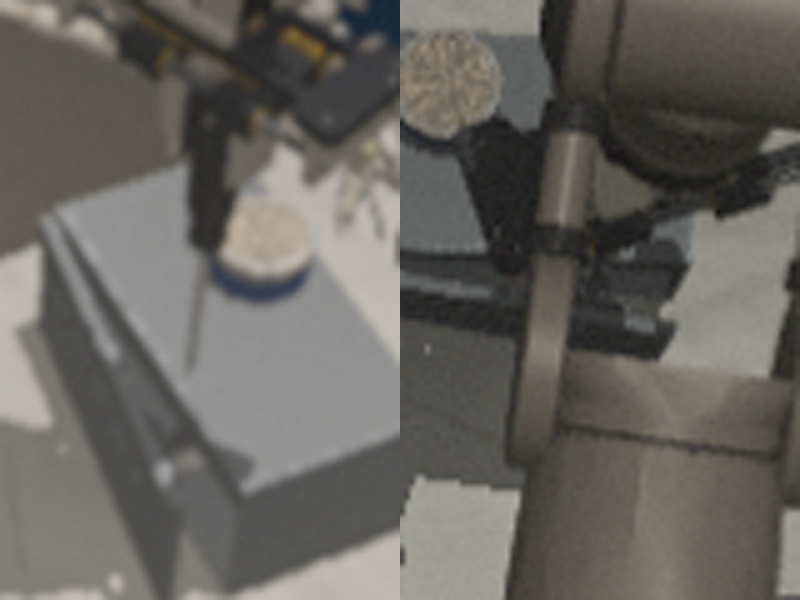

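Run:
```python
from h import *
for n,f in(("scene","scene0"),("top","top0")):
    for z in(93,103,113): print(n,z,proj(n,(640,-33,z)))
def r(im,x,y):
    o=cv2.resize(im[y:y+30,x:x+40],None,fx=10,fy=10,interpolation=2);return cv2.convertScaleAbs(o,alpha=1.8)
A=r(cv2.imread("pics/scene0.png"),283,195);B=r(cv2.imread("pics/s2.png"),283,195);C=r(cv2.imread("pics/top0.png"),287,152);D=r(cv2.imread("pics/t2.png"),287,152)
for o,n,x,y in((A,"scene",283,195),(C,"top",287,152)):
    for z,c in((93,(0,0,255)),(103,(0,255,0)),(113,(255,0,0))):
        p=(np.array(proj(n,[(640+8*np.cos(t),-33+8*np.sin(t),z) for t in np.linspace(0,6.28,20)]))-[x,y]+.5)*10
        cv2.polylines(o,[p.astype(np.int32)],True,c,1)
cv2.imwrite("pics/c4.png",np.vstack([np.hstack([A,B]),np.hstack([C,D])]))
```

```text
scene 93 [[300.60651418 212.37478619]]
scene 103 [[300.83302018 210.4085604 ]]
scene 113 [[301.06183898 208.4218476 ]]
top 93 [[304.50072834 167.34753679]]
top 103 [[304.75902427 166.74002446]]
top 113 [[305.02065646 166.12460383]]
```

View pics/c4.png

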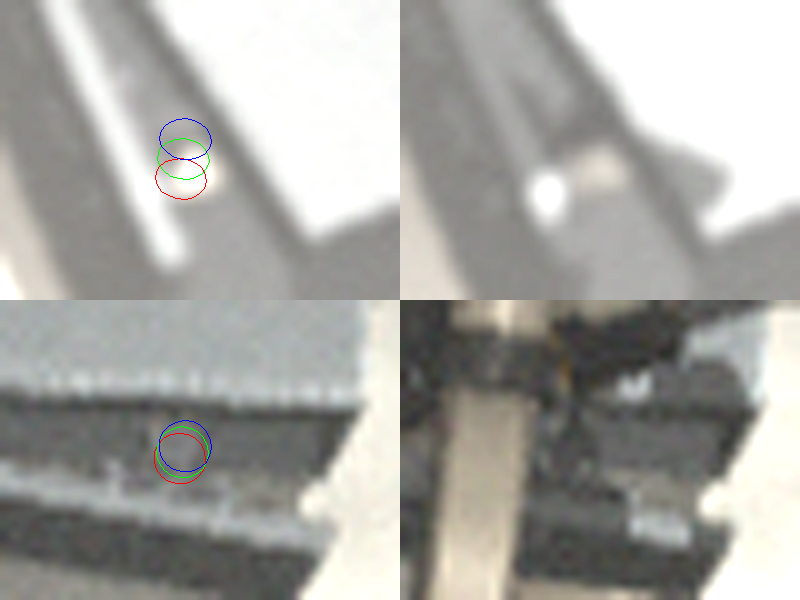

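Request:
drive_tool --series '[[[1, 0, -10], [0, 0, 0]], [[0, 0, -15], [0, 0, 0]], [[0, 0, -15], [0, 0, 0]], [[0, 0, -10], [0, 0, 0]], [[0, 0, -6], [0, 0, 0]], [[0, 0, 0], [0, 0, 0]], [[0, 0, 0], [0, 0, 0]]]'

```text
time: 6.8
eef_pos: [641.4, -34.4, 294.0]
ee_rot: [[0.96, 0.281, 0.001], [0.281, -0.96, -0.0], [0.001, 0.001, -1.0]]
wrist_force: [0.1, 0.4, -2.3]
width: 29.2
```

Request:
drive_tool --series '[[[0, 0, -2], [0, 0, 0]], [[0, 0, -2], [0, 0, 0]], [[0, 0, 0], [0, 0, 0]]]'

```text
time: 7.18
eef_pos: [641.1, -34.3, 289.2]
ee_rot: [[0.96, 0.281, -0.0], [0.281, -0.96, -0.0], [-0.0, -0.0, -1.0]]
wrist_force: [-0.0, 0.1, -0.6]
width: 29.1
```

Request:
drive_tool --series '[[[0, 0, -2], [0, 0, 0]], [[0, 0, -2], [0, 0, 0]], [[0, 0, 0], [0, 0, 0]]]'

```text
time: 7.55
eef_pos: [641.1, -34.3, 285.2]
ee_rot: [[0.96, 0.281, -0.0], [0.281, -0.96, 0.0], [-0.0, -0.0, -1.0]]
wrist_force: [1.0, -0.7, -1.6]
width: 29.1
```

Request:
drive_tool --series '[[[0, 0, -2], [0, 0, 0]], [[0, 0, -2], [0, 0, 0]], [[0, 0, 0], [0, 0, 0]]]'

```text
time: 7.92
eef_pos: [641.4, -34.4, 281.9]
ee_rot: [[0.96, 0.281, 0.001], [0.281, -0.96, -0.0], [0.001, 0.001, -1.0]]
wrist_force: [-0.8, 0.9, 3.1]
width: 29.3
```

Request:
drive_tool --series '[[[0, 0, -2], [0, 0, 0]], [[0, 0, -1], [0, 0, 0]], [[0, 0, 0], [0, 0, 0]]]'

```text
time: 8.3
eef_pos: [641.4, -34.4, 278.8]
ee_rot: [[0.96, 0.281, 0.001], [0.281, -0.96, -0.0], [0.001, 0.0, -1.0]]
wrist_force: [0.0, -0.4, 5.4]
width: 29.2
```

Request:
drive_tool --series '[[[0, 0, -2], [0, 0, 0]], [[0, 0, -1], [0, 0, 0]], [[0, 0, 0], [0, 0, 0]]]'

```text
time: 8.68
eef_pos: [641.5, -34.4, 276.2]
ee_rot: [[0.96, 0.281, 0.001], [0.281, -0.96, -0.0], [0.001, 0.001, -1.0]]
wrist_force: [-0.4, 0.2, 7.5]
width: 29.3
```

Request:
drive_tool --series '[[[0, 0, -1.5], [0, 0, 0]], [[0, 0, -1.5], [0, 0, 0]], [[0, 0, 0], [0, 0, 0]]]'

```text
time: 9.05
eef_pos: [641.5, -34.4, 273.5]
ee_rot: [[0.96, 0.281, 0.002], [0.281, -0.96, -0.0], [0.002, 0.001, -1.0]]
wrist_force: [-1.1, 0.7, 9.1]
width: 29.0
```

Run:
```python
from h import *
s=observe();print(s["eef_pos"],s["wrist_force"])
# planned arc: tip axis at (200, 10+3.3 off inner face), from contact
H=np.array([667.5,166.]);yaw=np.radians(-4.4)
R=np.array([[np.cos(yaw),-np.sin(yaw)],[np.sin(yaw),np.cos(yaw)]])
f=lambda a,off: H+R@(200*np.array([-np.sin(a),-np.cos(a)])+off*np.array([np.cos(a),-np.sin(a)]))
print(f(.139,16),f(.139,9.3)); p=None
for a in np.arange(.139,1.1,.05): 
    q=f(a,9.3); print(round(a,3),q.round(1), None if p is None else (q-p).round(1)); p=q
```

```text
[641.54801842 -34.37303775 273.48959866] [-1.09022427  0.74148112  9.1348638 ]
[640.30419414 -32.78729372] [633.75959003 -31.35266589]
0.139 [633.8 -31.4] None
0.189 [623.9 -29.4] [-9.8  1.9]
0.239 [614.2 -27. ] [-9.7  2.4]
0.289 [604.6 -24.1] [-9.6  2.9]
0.339 [595.2 -20.7] [-9.4  3.4]
0.389 [586.  -16.9] [-9.2  3.8]
0.439 [576.9 -12.6] [-9.   4.3]
0.489 [568.1  -7.8] [-8.8  4.7]
0.539 [559.6  -2.6] [-8.6  5.2]
0.589 [551.3   3. ] [-8.3  5.6]
0.639 [543.3   9. ] [-8.  6.]
0.689 [535.6  15.4] [-7.7  6.4]
0.739 [528.2  22.2] [-7.4  6.8]
0.789 [521.2  29.3] [-7.   7.1]
0.839 [514.6  36.8] [-6.6  7.5]
0.889 [508.3  44.6] [-6.3  7.8]
0.939 [502.4  52.7] [-5.9  8.1]
0.989 [497.   61.1] [-5.5  8.4]
1.039 [491.9  69.8] [-5.   8.7]
1.089 [487.3  78.6] [-4.6  8.9]
```

Request:
drive_tool --series '[[[-2.5, 0.6, 0], [0, 0, 0]], [[-2.5, 0.7, 0], [0, 0, 0]], [[-2.5, 0.7, 0], [0, 0, 0]], [[-2.5, 0.5, 0], [0, 0, 0]], [[-2.5, 0.5, 0], [0, 0, 0]], [[0, 0, 0], [0, 0, 0]]]'

```text
time: 9.8
eef_pos: [629.2, -31.9, 273.9]
ee_rot: [[0.96, 0.28, 0.003], [0.28, -0.96, -0.001], [0.003, 0.002, -1.0]]
wrist_force: [0.8, -1.6, 8.5]
width: 28.8
```

Request:
drive_tool --series '[[[-4, 1, -0.3], [0, 0, 0]], [[-4, 1, -0.2], [0, 0, 0]], [[-4, 1.1, 0], [0, 0, 0]], [[-4, 1.2, 0], [0, 0, 0]], [[0, 0, 0], [0, 0, 0]]]'

```text
time: 10.42
eef_pos: [613.1, -27.5, 273.4]
ee_rot: [[0.96, 0.28, 0.003], [0.28, -0.96, -0.001], [0.002, 0.002, -1.0]]
wrist_force: [-0.2, -1.9, 8.7]
width: 29.4
```

Run:
```python
from h import *
a=read_camera("scene");b=read_camera("top");cv2.imwrite("pics/s3.png",a);cv2.imwrite("pics/t3.png",b)
r=lambda im,x,y,w,h,s:cv2.resize(im[y:y+h,x:x+w],None,fx=s,fy=s,interpolation=2)
cv2.imwrite("pics/c5.png",np.hstack([r(a,255,150,80,100,5),r(b,250,130,80,100,5)]))
```

```text
(no output)
```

View pics/c5.png

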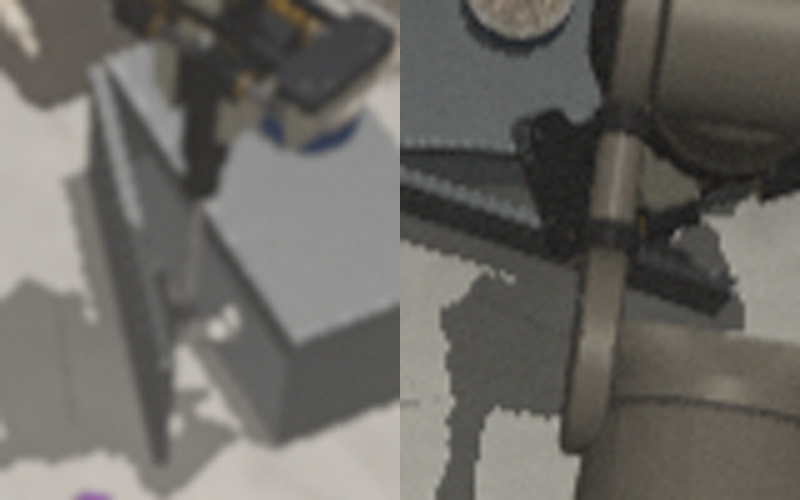

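The picture shows the door following the tip (tip at scene crop (185,300)), with the hook free of the lip. I continue along the arc.

Request:
drive_tool --series '[[[-4.8, 1.4, 0], [0, 0, 0]], [[-4.8, 1.5, 0], [0, 0, 0]], [[-4.7, 1.6, 0], [0, 0, 0]], [[-4.7, 1.7, 0], [0, 0, 0]], [[-4.6, 1.8, 0], [0, 0, 0]], [[-4.6, 2, 0], [0, 0, 0]], [[-4.5, 2.1, 0], [0, 0, 0]], [[-4.5, 2.2, 0], [0, 0, 0]], [[-4.4, 2.3, 0], [0, 0, 0]], [[-4.4, 2.4, 0], [0, 0, 0]], [[-4.3, 2.6, 0], [0, 0, 0]], [[-4.3, 2.6, 0], [0, 0, 0]], [[-4.1, 2.8, 0], [0, 0, 0]], [[-4.1, 2.9, 0], [0, 0, 0]]]'

```text
time: 12.28
eef_pos: [550.6, 2.5, 273.2]
ee_rot: [[0.96, 0.28, 0.003], [0.28, -0.96, -0.001], [0.003, 0.002, -1.0]]
wrist_force: [0.5, -0.5, 8.6]
width: 29.4
```

Request:
drive_tool --series '[[[-4, 3, 0], [0, 0, 0]], [[-4, 3, 0], [0, 0, 0]], [[-3.9, 3.2, 0], [0, 0, 0]], [[-3.8, 3.2, 0], [0, 0, 0]], [[-3.7, 3.4, 0], [0, 0, 0]], [[-3.7, 3.4, 0], [0, 0, 0]], [[-3.5, 3.5, 0], [0, 0, 0]], [[-3.5, 3.6, 0], [0, 0, 0]], [[-3.3, 3.7, 0], [0, 0, 0]], [[-3.3, 3.8, 0], [0, 0, 0]], [[-3.2, 3.9, 0], [0, 0, 0]], [[-3.1, 3.9, 0], [0, 0, 0]], [[-3, 4, 0], [0, 0, 0]], [[-2.9, 4.1, 0], [0, 0, 0]], [[-2.8, 4.2, 0], [0, 0, 0]], [[-1.9, 2.9, 0], [0, 0, 0]], [[-1.9, 3, 0], [0, 0, 0]], [[-1.3, 2.2, 0], [0, 0, 0]], [[-1.3, 2.2, 0], [0, 0, 0]], [[-1, 1.8, 0], [0, 0, 0]]]'

```text
time: 14.78
eef_pos: [491.6, 68.7, 273.1]
ee_rot: [[0.96, 0.281, 0.003], [0.281, -0.96, -0.001], [0.003, 0.001, -1.0]]
wrist_force: [-0.0, -0.5, 8.3]
width: 29.3
```

Run:
```python
from h import *
a=read_camera("scene");b=read_camera("top");cv2.imwrite("pics/s4.png",a);cv2.imwrite("pics/t4.png",b)
r=lambda im,x,y,w,h,s:cv2.resize(im[y:y+h,x:x+w],None,fx=s,fy=s,interpolation=2)
cv2.imwrite("pics/c6.png",np.hstack([r(a,220,130,100,130,4),r(b,230,130,100,130,4)]))
```

View pics/c6.png

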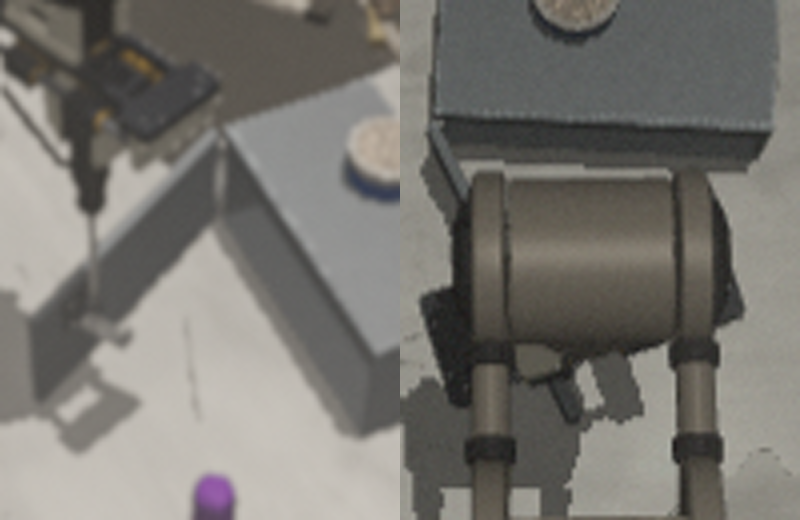

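Request:
drive_tool --series '[[[0, 0, 2], [0, 0, 0]], [[0, 0, 3], [0, 0, 0]], [[0, 0, 4], [0, 0, 0]], [[0, 0, 4], [0, 0, 0]], [[0, 0, 5], [0, 0, 0]], [[0, 0, 10], [0, 0, 0]], [[0, 0, 15], [0, 0, 0]], [[0, 0, 15], [0, 0, 0]], [[0, 0, 12], [0, 0, 0]], [[0, 0, 5], [0, 0, 0]], [[0, 0, 0], [0, 0, 0]], [[0, 0, 0], [0, 0, 0]]]'

```text
time: 16.38
eef_pos: [490.6, 68.8, 346.4]
ee_rot: [[0.96, 0.281, -0.001], [0.281, -0.96, -0.0], [-0.001, -0.0, -1.0]]
wrist_force: [0.3, 0.6, -1.0]
width: 29.4
```

Request:
drive_tool --series '[[[5, -10, 0], [0, 0, 0]], [[10, -20, 0], [0, 0, 0]], [[15, -30, 0], [0, 0, 0]], [[15, -30, 0], [0, 0, 0]], [[15, -30, 0], [0, 0, 0]], [[10, -30, 0], [0, 0, 0]], [[0, -30, 0], [0, 0, 0]], [[0, -30, 0], [0, 0, 0]], [[-10, -30, 0], [0, 0, 0]], [[-15, -30, 0], [0, 0, 0]], [[-15, -30, 0], [0, 0, 0]], [[-15, -28, 0], [0, 0, 0]], [[-6, -15, 0], [0, 0, 0]], [[-3, -6, 0], [0, 0, 0]], [[0, 0, 0], [0, 0, 0]], [[0, 0, 0], [0, 0, 0]]]'

```text
time: 18.38
eef_pos: [497.3, -279.4, 347.0]
ee_rot: [[0.96, 0.282, 0.0], [0.282, -0.96, 0.0], [0.0, -0.0, -1.0]]
wrist_force: [0.1, 0.0, -1.2]
width: 29.2
```

Run:
```python
from h import *
a=read_camera("scene");b=read_camera("top");cv2.imwrite("pics/s5.png",a);cv2.imwrite("pics/t5.png",b)
s=observe();print(s["time"],s["eef_pos"],s["wrist_force"],s["width"]);P=np.array(s["eef_pos"])
print("tip pred",proj("scene",P-[0,0,171]),"hole",proj("scene",(498.4,-279,124)))
o=np.hstack([cv2.resize(a[190:320,260:360],None,fx=4,fy=4,interpolation=2),cv2.resize(b[100:230,230:330],None,fx=4,fy=4,interpolation=2)])
cv2.imwrite("pics/c7.png",o)
```

```text
18.475 [ 497.24188075 -279.38373138  346.9982198 ] [ 0.07641557  0.42486105 -1.56526035] 29.10664007090891
tip pred [[307.66056363 279.71805527]] hole [[306.35148376 289.13798229]]
```

View pics/c7.png

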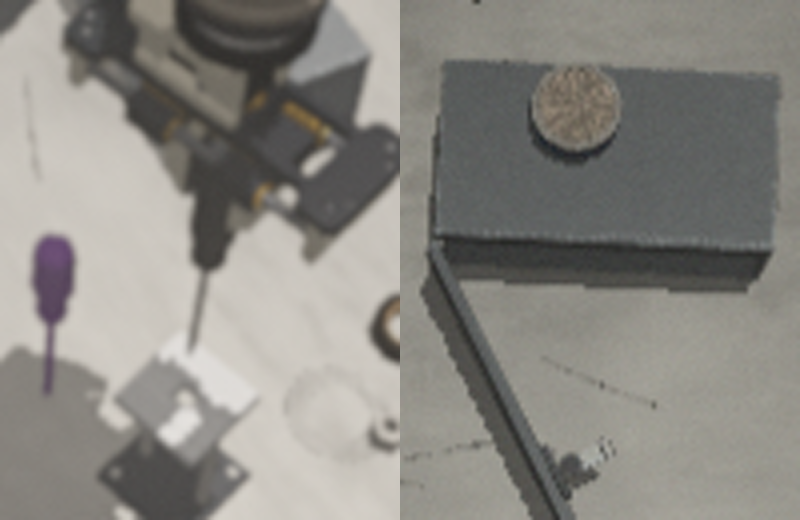

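The picture shows the door open at about 60° and the cabinet free. The tip is above the plate at scene crop (190,350), with the hole at (185,397), which matches the predicted pixel. I lower it into the hole, feeling for contact.

Request:
drive_tool --series '[[[0.6, -0.4, -10], [0, 0, 0]], [[0, 0, -15], [0, 0, 0]], [[0, 0, -10], [0, 0, 0]], [[0, 0, -5], [0, 0, 0]], [[0, 0, -4], [0, 0, 0]], [[0, 0, -4], [0, 0, 0]], [[0, 0, -4], [0, 0, 0]], [[0, 0, 0], [0, 0, 0]]]'

```text
time: 19.48
eef_pos: [497.3, -280.5, 294.7]
ee_rot: [[0.96, 0.281, -0.0], [0.281, -0.96, 0.0], [-0.0, -0.0, -1.0]]
wrist_force: [-0.0, -1.0, -1.3]
width: 28.9
```

Request:
drive_tool --series '[[[0, 0, -3], [0, 0, 0]], [[0, 0, -3], [0, 0, 0]], [[0, 0, -3], [0, 0, 0]], [[0, 0, 0], [0, 0, 0]]]'

```text
time: 19.98
eef_pos: [497.3, -280.5, 285.6]
ee_rot: [[0.96, 0.281, -0.0], [0.281, -0.96, 0.0], [-0.0, -0.0, -1.0]]
wrist_force: [0.6, -0.4, -1.9]
width: 29.5
```

Request:
drive_tool --series '[[[0, 0, -6], [0, 0, 0]], [[0, 0, -6], [0, 0, 0]], [[0, 0, -8], [0, 0, 0]], [[0, 0, -10], [0, 0, 0]], [[0, 0, -10], [0, 0, 0]], [[0, 0, -10], [0, 0, 0]], [[0, 0, -10], [0, 0, 0]], [[0, 0, -10], [0, 0, 0]], [[0, 0, -10], [0, 0, 0]], [[0, 0, -8], [0, 0, 0]], [[0, 0, -5], [0, 0, 0]], [[0, 0, -3], [0, 0, 0]], [[0, 0, 0], [0, 0, 0]]]'

```text
time: 21.6
eef_pos: [497.4, -280.6, 189.9]
ee_rot: [[0.96, 0.281, -0.0], [0.281, -0.96, -0.0], [-0.0, 0.0, -1.0]]
wrist_force: [-0.2, 0.7, -1.5]
width: 29.2
```

Request:
drive_tool --series '[[[0, 0, -2], [0, 0, 0]], [[0, 0, -2], [0, 0, 0]], [[0, 0, -2], [0, 0, 0]], [[0, 0, 0], [0, 0, 0]]]'

```text
time: 22.1
eef_pos: [497.3, -280.5, 183.7]
ee_rot: [[0.96, 0.281, -0.0], [0.281, -0.96, 0.0], [-0.0, -0.0, -1.0]]
wrist_force: [-0.2, 0.8, -0.7]
width: 29.5
```

Request:
drive_tool --series '[[[0, 0, -1.5], [0, 0, 0]], [[0, 0, -1], [0, 0, 0]], [[0, 0, -1], [0, 0, 0]], [[0, 0, 0], [0, 0, 0]]]'

```text
time: 22.6
eef_pos: [497.4, -280.5, 180.3]
ee_rot: [[0.96, 0.281, -0.0], [0.281, -0.96, 0.0], [-0.0, -0.0, -1.0]]
wrist_force: [-0.2, 0.8, -2.2]
width: 29.5
```

Request:
drive_tool --series '[[[0, 0, -0.5], [0, 0, 0]], [[0, 0, -0.5], [0, 0, 0]], [[0, 0, 0], [0, 0, 0]]]'

```text
time: 22.98
eef_pos: [497.5, -280.6, 179.8]
ee_rot: [[0.96, 0.281, 0.0], [0.281, -0.96, -0.0], [0.0, 0.0, -1.0]]
wrist_force: [-0.2, 0.9, 2.3]
width: 29.3
```

Contact was felt at the original seating height. I release it and withdraw straight up.

Request:
drive_tool --series '[[[0, 0, 0], [0, 0, 0]], [[0, 0, 0], [0, 0, 0]], [[0, 0, 0], [0, 0, 0]], [[0, 0, 0], [0, 0, 0]], [[0, 0, 0], [0, 0, 0]]]' --gripper 55

```text
time: 23.6
eef_pos: [497.4, -280.6, 179.4]
ee_rot: [[0.96, 0.281, -0.0], [0.281, -0.96, -0.0], [-0.0, 0.0, -1.0]]
wrist_force: [0.5, 0.6, 0.7]
width: 50.6
```

Request:
drive_tool --series '[[[0, 0, 5], [0, 0, 0]], [[0, 0, 10], [0, 0, 0]], [[0, 0, 15], [0, 0, 0]], [[0, 0, 20], [0, 0, 0]], [[0, 0, 25], [0, 0, 0]], [[0, 0, 25], [0, 0, 0]], [[0, 0, 25], [0, 0, 0]], [[-30, -45, 10], [0, 0, 0]], [[-30, -45, 0], [0, 0, 0]], [[-40, -50, 0], [0, 0, 0]], [[-40, -45, 0], [0, 0, 0]], [[-30, -20, 0], [0, 0, 0]], [[-20, 0, 0], [0, 0, 0]], [[0, 0, 0], [0, 0, 0]], [[0, 0, 0], [0, 0, 0]]]'

```text
time: 25.48
eef_pos: [309.5, -483.5, 315.1]
ee_rot: [[0.959, 0.282, 0.001], [0.282, -0.959, -0.001], [0.001, 0.001, -1.0]]
wrist_force: [1.0, 0.7, -0.0]
width: 50.2
```

Run:
```python
from h import *
a=read_camera("scene");b=read_camera("top");cv2.imwrite("pics/s6.png",a);cv2.imwrite("pics/t6.png",b)
o=np.hstack([a[60:384,180:512][:, :256],b[60:384,150:406]]);o=cv2.resize(o,(800,506));cv2.imwrite("pics/c8.png",o)
cs=comp(a,298,262,22,36,0,110,(308,280)); print("handle scene now",cv2.minAreaRect(cs))
```

```text
handle scene now ((308.5, 279.5), (35.75, 21.75), 90.0)
```

View pics/c8.png

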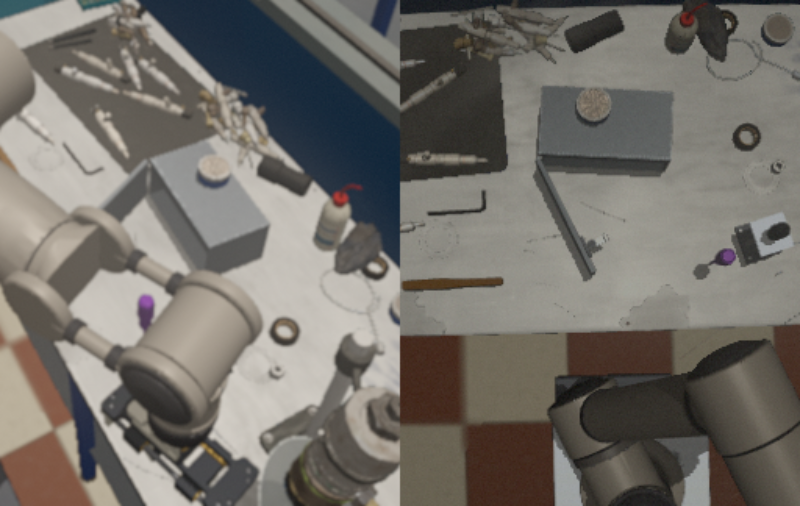

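The top view shows the screwdriver seated in its stand at (775,233) and the door standing open (541,160)→(588,275). The purple look-alike, tin, tape, hex key and brush are where they were. One numeric check of the handle pixels and the door angle, then I hand in.

Run:
```python
from h import *
b=cv2.imread("pics/t6.png");b0=cv2.imread("pics/top0.png")
for im in(b0,b): print(cv2.minAreaRect(comp(im,382,200,25,20,0,68,(392,206))))
f=lambda X,Y:(150+(X-400)/1.5625,60+Y/1.5625)
p,q=onz("top",f(541,162),118),onz("top",f(590,275),118); d=q-p
print("door deg",np.degrees(np.arctan2(-d[0],-d[1]))+4.4, np.linalg.norm(d))
D=cv2.absdiff(b0,b).max(2)[:250]; n,l,st,c=cv2.connectedComponentsWithStats((D>45).astype(np.uint8)); print([s.tolist() for s in st[1:] if s[4]>12])
print(observe()["time"]); close_job()
```

```text
((391.3814697265625, 208.01678466796875), (9.351404190063477, 15.597639083862305), 68.96248626708984)
((391.5741271972656, 207.9426727294922), (9.35140323638916, 15.29250717163086), 68.96248626708984)
door deg 72.6063472771295 239.30930979507454
[[235, 171, 44, 69, 742], [245, 170, 74, 17, 657]]
25.575
the job is handed in; nothing more can be done
```

I handed the job in at 25.6 s of robot time. The hook was pressed, the door swung open, and the screwdriver went back in its stand.

**What I did**
- I took the black-handled screwdriver from the stand and left the purple look-alike alone.
- I felt for the screw head through the gap and found it about 7 mm below the cabinet top.
- I pressed the hook about 10.5 mm down, at roughly 10 N, which clears the lip but stays short of the 15 mm stop.
- I kept it down while the tip took the door along its arc, then lifted the tip straight out.
- I lowered the screwdriver into its hole, felt contact at the height where I first gripped it, let go and withdrew.

**Last checks**
- **Screwdriver:** seen from above, the handle is within 0.2 pixel of where it started.
- **Other objects:** comparing the top view before and after, the only changes were around the door and its shadow.
- **Forces:** the highest wrist reading at the end of any move was about 9 N, or roughly 10 N after subtracting the no-load reading.
- **Door angle (checks disagreed):**
  - The tip path gives about 60 degrees.
  - The final script printed 72.6, but I had the cabinet yaw correction's sign wrong there. With the right sign it is about 64, from a rough pixel pick.
  - My estimate is 60 to 64 degrees.
- **Failed check:** the final handle check in the scene camera was useless because the arm blocked that view.

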